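# Set up the probe stand on the prep-room trolley

### The job

Set up the blue probe stand for class: take the steel post with the red top out of the wooden rack and press it straight down into the stand's bored hole until it is fully home on the bottom, and lay the black probe lengthwise over the stand's two copper spring clips, about centred, and press it down until it snaps home in both. Let go of both, and leave the green spare rod in the rack and do not shove or tip the bottles and the jar standing around.

Things in the scene. Friction and masses are not known exactly. Their poses are not given: they have to be found in the camera images.
- stand: Fixed probe stand: blue plate 170 (x) by 200 (y) by 10 mm thick; origin at the centre of its underside, on the table. At y = -65 mm it carries a square aluminium boss, 46 mm wide, its top 45 mm above the table, with the blind hole. At y = +55 mm a white rail runs along x (its top 18 mm above the table) with two clips at x = -40 and x = +40 mm; nothing stands higher than 18 mm between the clips.
- socket_mouth (a point): Centre of the mouth of the blind hole, level with the flat top of the boss. The hole is 15 mm in diameter, 30 mm deep, vertical, with a sharp unchamfered edge. From about 14 mm below the mouth down, two spring balls in the bore's wall pinch the post: it takes a steady push of about 4 to 10 N to drive it to the bottom; its own weight carries it only part of the way.
- clip_home (a point): Point midway between the two clips, 45 mm above the table, where the middle of the probe's shaft lies when home; x runs along the rail and the probe, z up. A probe resting on top of the clips lies about 11 mm too high; pushing it straight down through both takes about 8 to 15 N in all, then it snaps down.
- clip (a point): The same point of the clip at the rail's +x end (40 mm from clip_home; its twin is 40 mm the other way). Each clip is 12 mm long along x: a white pedestal 34 mm wide, its seat 6 mm below this point, and two sprung copper jaws, their rounded lips 6 mm above this point with a gap of 8.4 mm, their flares reaching 16 mm above it.
- rack: Fixed wooden rack, 60 (x) by 120 (y) by 35 mm high, origin at the centre of its underside on the table. Two loose upright holes, 18 mm in diameter and 25 mm deep (floor 10 mm above the table), at y = -35 and +35 mm; one holds the post, the other the spare rod.
- post: Loose plain round steel post with a red top, 14 mm in diameter, 130 mm long, flat sharp-edged foot, about 0.14 kg. Origin at the centre of its foot, z along it upwards. It starts upright in either hole of the rack.
- spare: Bystander: green plastic rod, 14 mm in diameter, 85 mm long, upright in the rack's other hole; origin at its foot. It stays there.
- rest: Fixed white rest that holds the probe at the start: plate 130 (x) by 60 (y) by 8 mm, origin at the centre of its underside on the table, with two cradles at x = -50 and +50 mm, each 10 mm long along x, 28 mm wide and 46 mm high over all; nothing stands higher than 8 mm between them. The probe lies along x with its axis 42 mm above the table.
- probe: Loose probe: straight black shaft, 12 mm in diameter and 150 mm long, with an orange cap (18 mm in diameter, 25 mm long) at its -x end, about 0.06 kg. Origin on the shaft's axis at the middle of the shaft; x along the shaft away from the cap. It may roll about x. It starts on the rest; in the stand's clips it may lie either way round.
- amber_bottle: Bystander: standing amber bottle with a paper label, 60 mm in diameter, 130 mm tall; origin at the centre of its foot.
- white_bottle: Bystander: standing white bottle with a blue cap, 64 mm in diameter, 140 mm tall; origin at the centre of its foot.
- jar: Bystander: small amber jar with a black lid, 48 mm in diameter, 55 mm tall; origin at the centre of its foot.
Mind the look-alikes: they are no part of the job. What is shaped like the probe but pink or yellow is not meant.

How it is judged:
At the end, for the whole second after the job is handed in: Post upright (0.08 rad) in the hole, foot at least 27 mm below the mouth and within 3 mm of its axis; probe in both clips, mid-shaft within 20 mm of clip_home along the rail, 4 mm across, at most 3 mm high or 4 mm low, within 0.06 rad of the rail; both slower than 20 mm/s (z of post in the frame of socket_mouth below -0.027 m and horizontal distance between post and socket_mouth below 0.003 m and angle between post's own z axis and vertical below 0.08 rad and x of probe in the frame of clip_home between -0.02 and 0.02 m and y of probe in the frame of clip_home between -0.004 and 0.004 m and z of probe in the frame of clip_home between -0.004 and 0.003 m and angle between the x axis of probe and the x axis of clip_home, either way round below 0.06 rad and linear speed of each of post, probe below 0.02 m/s); the robot touches nothing.
It fails at once if the amber bottle is pushed more than 30 mm away or tipped (distance of amber_bottle from where it was at the start of the episode above 0.03 m or angle between amber_bottle's own z axis and vertical above 0.35 rad).
It fails at once if the white bottle is pushed more than 30 mm away or tipped (distance of white_bottle from where it was at the start of the episode above 0.03 m or angle between white_bottle's own z axis and vertical above 0.35 rad).
It fails at once if the small amber jar is pushed more than 30 mm away or tipped (distance of jar from where it was at the start of the episode above 0.03 m or angle between jar's own z axis and vertical above 0.35 rad).
It fails at once if the green spare rod is moved more than 30 mm or taken out of the rack (distance of spare from where it was at the start of the episode above 0.03 m).
It also fails if it takes over 64 s, if anything falls off the work surface, if the arm or the gripper's body presses on something with over 40 N, if the wrist force passes 120 N, or if a joint passes its speed limit or range.

### The arm

A 6-joint arm with a two-finger parallel gripper is mounted at the origin on the work surface. World frame = base frame: x ahead of the robot, y to its left, z up, the work surface at z = 0. Lengths are in m, angles in rad, forces in N, time in s.
With the tool pointing down it reaches from about 0.425 to 0.95 m from the base axis. Payload 3.5 kg.
Tool frame: the origin (TCP) lies midway between the tips of the shut fingers; the grasp point (between the pads) lies 19 mm behind it; z points along the fingers, y is the line along which they close (so a half turn about z gives the same grasp; the last joint's range is limited). The gripper opens to 85 mm and grips with 20 to 120 N. Pads are 22 mm wide; open, the fingers measure 114 mm over their backs; the gripper's body (76 mm by 85 mm) begins 54 mm behind the grasp point. The pads swing forward as they close: fully open they stand 13 mm farther back than shut.
Start: joints at [0.979, 0.286, 1.577, -0, 1.279, -0.15], TCP at [0.289, 0.61, 0.231] pointing down, gripper open.
Joint ranges: [-2.77, 2.77], [-0.9, 2.22], [0.21, 2.48], [-1.53, 4.67], [0.24, 2.81], [-2.84, 2.84]. Speed limits (rad/s): [2.79, 2.79, 3.14, 3.14, 3.14, 3.14].

### API

Orientations are given as a unit quaternion [x, y, z, w].
In Python, from plant import ctrl, cams, order gives the robot as it stands.
- The arm moves only by the tool move_arm, never from a script. Its argument "plan" is one flat list of numbers, 7 for each row, row after row: the shift along the world's x, y, z in mm, then the turn, a rotation vector about the world's x, y, z in degrees, then the finger opening in mm, from 0 to 85.4. A call has 1 to 12 rows; each row shifts and turns the commanded pose from where the row before left it; what a row does not reach is not made up. A row lasts 1/10 s, in which the tool goes at most 50 mm and 8.59 degrees, less where a joint would pass 70% of its speed; a pose out of reach is approached as far as the arm can. A call is refused whole if a number of a shift passes 50 or a number of a turn 8.59, either way. A call with a gripper value outside its range is refused whole. The fingers move at their own pace and stop on an object; "newtons" is the grip in N (left out, the last holds). Time passes only in rows, so rows that do not move let the fingers close. It gives the time, the measured TCP pose, the force, the opening and the grip force at its end, in the units of the state.
- ctrl.get_state(): the state, without advancing time (a new reading comes with each control period).
- cams.read_camera(name): name is "scene" or "side" or "wrist"; returns a dict with "color" (400x640x3 uint8, red, green, blue), "fov_y" (degrees; the focal length in pixels is half the picture's height over the tangent of half this angle, whatever the lens; pixels are square), "cx", "cy" (the principal point, pixels), "origin" and "orientation" of the camera in the world; the wrist camera has in their place "T_tool_cam" (4x4, takes a point from camera to tool coordinates, whose origin is the TCP and whose axes are the flange's). Camera axes: x right, y up, looking along -z (the intrinsics and any distortion apply to the point x, -y, -z); pixel columns grow to the right and rows downward; lengths in m; the calibration is good to about 2 mm. A picture is of the moment at which its call begins: read the wrist's pose just before it. There is no depth.
- order.sign_off(): hands the job in; it is judged then, once.
The state is a dict: "time": time; "qpos": joint angles; "dq": joint speeds; "joint_efforts": joint torques, N m; "eef_pos": TCP position; "tcp_rot": TCP orientation; "contact_force": force on the tool from outside, world axes, zero at the start; "wrist_torque": the same for the moment, N m; "opening": opening from 0.0 (shut) to 1.0 (fully open); "finger_force": force on a finger pad.
Only numpy, scipy, OpenCV 4.12 (cv2) and the standard library are available. Lean on these libraries where they do the work, as an engineer would, in place of code of your own. Each camera call takes 0.05 s, during which the arm holds its last target. There are 200 camera calls.

## Working session

There is one attempt and no reset: what is moved stays moved. The work goes in short steps, Python scripts to look and compute and a tool call to move; the robot and the scene stay as the last step left them, time stands still between calls to the robot, and variables do not carry over. Pictures are saved under pics/ and viewed, at most 10 in all, crops included, and the job is handed in when it is done.

Besides the shell and the picture viewer there is one more tool, called after "Emit:" as name(argument=value, ...), one argument or row to a line, values as JSON. move_arm: Moves the arm, as the interface text tells. Its arguments: {"type":"object","properties":{"plan":{"type":"array","items":{"type":"number"}},"newtons":{"type":"number"}},"required":["plan"]}

```bash
ls; mkdir -p pics; python3 - <<'E'
from plant import ctrl,cams
import cv2,numpy as np
s=ctrl.get_state();print(s)
for n in("scene","side","wrist"):
    r=cams.read_camera(n);cv2.imwrite(f"pics/{n}0.png",r["color"][...,::-1])
    print(n,{k:v for k,v in r.items() if k!="color"})
E
```

```text
pics
{'time': 0.0, 'qpos': array([ 9.79003155e-01,  2.87198505e-01,  1.57817329e+00,  4.07686750e-06,
        1.27858615e+00, -1.49959427e-01]), 'dq': array([ 5.97892790e-04, -5.59459676e-04,  6.16945425e-04, -2.27766153e-06,
       -4.46865924e-04, -1.59546755e-03]), 'joint_efforts': array([ 1.98046888e-03, -4.05967534e+01, -2.92634833e+01, -2.56786456e-05,
        5.81140484e-03, -1.06807909e-05]), 'eef_pos': array([0.28820823, 0.60965656, 0.22992728]), 'tcp_rot': array([ 2.19124727e-01,  9.75696139e-01, -1.10153162e-03, -4.30448077e-04]), 'contact_force': array([-0.67478801,  0.69184209,  0.69643119]), 'wrist_torque': array([-0.03817184,  0.04704927,  0.04064869]), 'finger_force': 0.0, 'opening': 1.0007594696612654}
scene {'fov_y': 51.061899010066725, 'cx': 322.64172402179815, 'cy': 193.16737028858526, 'origin': array([1.45141996, 0.39300536, 0.79948888]), 'orientation': array([0.25237272, 0.37697576, 0.72617161, 0.51659663])}
side {'fov_y': 56.72056706096912, 'cx': 321.0846811116663, 'cy': 195.85626779831213, 'origin': array([ 0.25105399, -0.70749716,  0.61797492]), 'orientation': array([ 0.46247592, -0.07397595, -0.14902932,  0.87088107])}
wrist {'fov_y': 66.924379489546, 'cx': 321.09376293048734, 'cy': 203.23662464560954, 'T_tool_cam': array([[-3.42000700e-04,  9.64449256e-01,  2.64267888e-01,
         6.65615022e-02],
       [ 9.99999838e-01,  4.50032272e-04, -3.48255117e-04,
        -4.26510738e-04],
       [-4.54803466e-04,  2.64267726e-01, -9.64449253e-01,
        -1.41966276e-01],
       [ 0.00000000e+00,  0.00000000e+00,  0.00000000e+00,
         1.00000000e+00]])}
```

View pics/scene0.png

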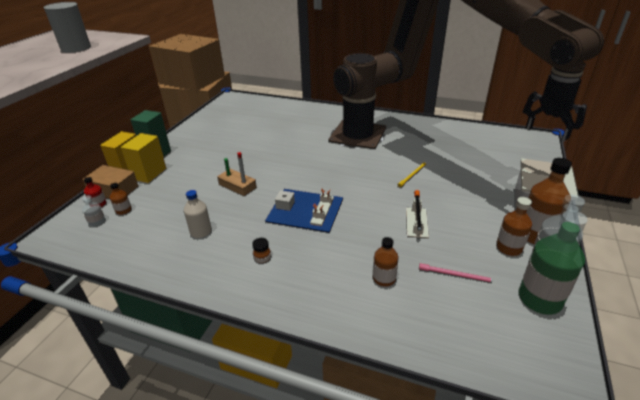

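View pics/side0.png

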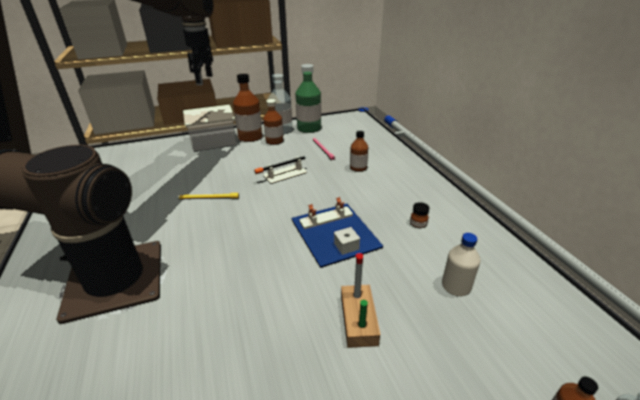

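The scene picture shows:
- the post with its red top at (240,154), and the green spare at (227,160)
- the stand at (305,210)
- the probe on its rest at (418,215), with the orange cap at (418,193)

Look-alikes are the pink rod (455,272), the yellow rod (411,176) and the green spare. The bystanders are the white bottle (197,215), the jar (261,250) and the amber bottle (386,262).

The side picture shows the post top at (360,257), the boss at (347,238) and the probe at (283,168).

```bash
cat > h.py <<'E'
import numpy as np,cv2
from scipy.spatial.transform import Rotation as R
from plant import ctrl,cams
def snap(n,f=None):
    s=ctrl.get_state();r=cams.read_camera(n)
    if n=="wrist":
        T=np.eye(4);T[:3,:3]=R.from_quat(s["tcp_rot"]).as_matrix();T[:3,3]=s["eef_pos"];T=T@r["T_tool_cam"]
    else:
        T=np.eye(4);T[:3,:3]=R.from_quat(r["orientation"]).as_matrix();T[:3,3]=r["origin"]
    if f: cv2.imwrite(f"pics/{f}.png",r["color"][...,::-1])
    c=dict(T=T,f=200/np.tan(np.radians(r["fov_y"])/2),cx=r["cx"],cy=r["cy"],img=r["color"])
    if f: np.savez(f"pics/{f}.npz",**c)
    return c
def ray(c,u,v):
    d=c["T"][:3,:3]@np.array([(u-c["cx"])/c["f"],-(v-c["cy"])/c["f"],-1]);return c["T"][:3,3],d
def onz(c,u,v,z):
    o,d=ray(c,u,v);return o+d*(z-o[2])/d[2]
def proj(c,p):
    q=c["T"][:3,:3].T@(np.asarray(p)-c["T"][:3,3]);return np.array([c["cx"]-c["f"]*q[0]/q[2],c["cy"]+c["f"]*q[1]/q[2]])
E
python3 - <<'E'
from h import *
np.set_printoptions(precision=4,suppress=True)
a=snap("scene");b=snap("side")
for n,z,p,q in [("post top",.14,(240,154),(360,257)),("spare top",.095,(227,159.5),(363.5,302)),("boss top",.045,(285,196),(347,235)),("cap",.042,(418,193),(259,170)),("probe tip",.042,(419,229),(305,159)),("white cap",.14,(192,193),(469,238)),("jar lid",.055,(261,243),(421,207)),("amber top",.13,(387,242),(360,135)),("clipA",.055,(326,193),(311,208)),("clipB",.055,(319,208),(341,202)),
("plate L",.01,(267,220),(322,263)),("plate R",.01,(343,205),(342,206))]:
    print(n,onz(a,*p,z)[:2],onz(b,*q,z)[:2])
E
```

```text
post top [ 0.4893 -0.242 ] [ 0.4798 -0.2548]
spare top [ 0.4676 -0.3088] [ 0.4604 -0.3184]
boss top [ 0.5312 -0.0788] [ 0.5269 -0.0856]
cap [0.3874 0.3003] [0.3907 0.2967]
probe tip [0.5531 0.3305] [0.5456 0.3158]
white cap [ 0.7129 -0.2658] [ 0.7022 -0.2778]
jar lid [ 0.7525 -0.048 ] [ 0.7443 -0.0579]
amber top [0.7267 0.275 ] [0.7058 0.2491]
clipA [0.4909 0.0396] [0.4757 0.0344]
clipB [0.5664 0.0448] [0.5585 0.0331]
plate L [ 0.6149 -0.1027] [ 0.4514 -0.1203]
plate R [0.4759 0.0889] [0.5785 0.0732]
```

Emit:
move_arm(
  plan=[20,-33,0,0,0,3,85,20,-33,0,0,0,3,85,20,-33,0,0,0,3,85,20,-33,0,0,0,3,85,20,-33,0,0,0,3,85,20,-33,0,0,0,3,85,20,-33,0,0,0,3,85,20,-33,0,0,0,3,85,20,-33,0,0,0,3,85,0,0,0,0,0,0,85,0,0,0,0,0,0,85],
)

```text
time: 1.35
eef_pos: [0.4688, 0.3126, 0.2313]
tcp_rot: [-0.013, 1.0, 0.0, -0.0]
contact_force: [-0.2, 0.0, -0.1]
opening: 0.996
finger_force: 0.0
```

```bash
python3 - <<'E'
from h import *
c=snap("wrist","w1")
i=c["img"].astype(int);h=cv2.cvtColor(c["img"],cv2.COLOR_RGB2HSV)
print(ctrl.get_state()["eef_pos"])
E
```

```text
[0.46837943 0.31335977 0.2312748 ]
```

View pics/w1.png

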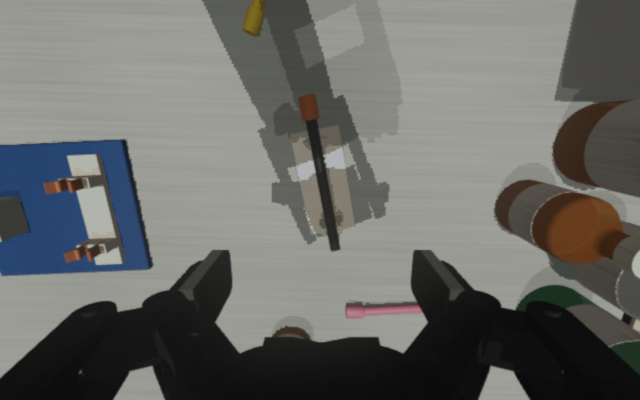

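Wrist view: the black probe runs from its orange cap at (308,96–120) to its tip at (335,249), on the white rest. The yellow rod (254,15), the pink rod (380,310) and the stand on the left at (95,205) are all clearly separate from it.

```bash
python3 - <<'E'
from h import *
np.set_printoptions(precision=4,suppress=True)
c=np.load("pics/w1.npz")
a=onz(c,307,96,.042);j=onz(c,310.5,121,.042);t=onz(c,335,249,.042)
print(a,j,t,"cap",np.linalg.norm(a-j),"black",np.linalg.norm(t-j),"all",np.linalg.norm(t-a),"yaw",np.degrees(np.arctan2(*(t-j)[[1,0]])))
for n,u,v in[("plate NE",125,140),("plate SE",151,268)]: print(n,onz(c,u,v,.01))
A=onz(c,67,186,.058);B=onz(c,85,254,.058);print(A,B,np.degrees(np.arctan2(*(B-A)[[1,0]])))
print("tcp px",proj(c,[.4684,.3134,.2313]),ctrl.get_state()["tcp_rot"])
# scene distorted? check same points in others
E
```

```text
[0.3782 0.2953 0.042 ] [0.4031 0.2994 0.042 ] [0.5486 0.3309 0.042 ] cap 0.025189901247205364 black 0.1488661995710914 all 0.17402710151188266 yaw 12.23379663626423
plate NE [0.4306 0.0805 0.01  ]
plate SE [0.5963 0.0909 0.01  ]
[0.4766 0.0423 0.058 ] [0.5551 0.0473 0.058 ] 3.669428231802786
tcp px [323.5502 255.0593] [-0.0143  0.9999  0.0002 -0.0002]
```

Emit:
move_arm(
  plan=[3,1,-40,0,0,5.3,60,4,1,-40,0,0,5.3,60,0,0,-40,0,0,0,60,0,0,-40,0,0,0,60,0,0,-25,0,0,0,60,0,0,-15,0,0,0,60,0,0,-8,0,0,0,60,0,0,0,0,0,0,60],
  newtons=40,
)

```text
time: 2.2
eef_pos: [0.4752, 0.3158, 0.023]
tcp_rot: [-0.107, 0.994, -0.0, -0.0]
contact_force: [-0.7, 0.9, 0.2]
opening: 0.707
finger_force: 0.0
```

```bash
python3 - <<'E'
from h import *
c=snap("wrist","w2");print(ctrl.get_state()["eef_pos"],ctrl.get_state()["tcp_rot"])
E
```

```text
[0.47598234 0.31592636 0.02409604] [-1.07361318e-01  9.94219884e-01  1.94012659e-04  5.75376048e-04]
```

View pics/w2.png

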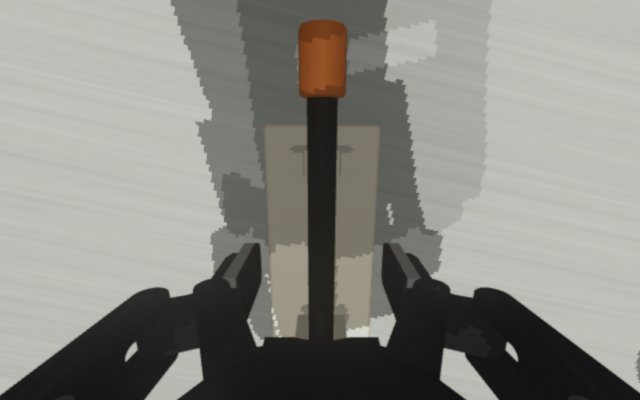

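The probe lies straight between the open pads, running from (322,20) to (321,335), with the pads at columns 255 and 388. The grasp is centred, so I'll close and lift.

Emit:
move_arm(
  plan=[0,0,0,0,0,0,0,0,0,0,0,0,0,0,0,0,0,0,0,0,0,0,0,0,0,0,0,0,0,0,0,0,0,0,0,0,0,0,0,0,0,0,0,0,10,0,0,0,0,0,0,30,0,0,0,0,0,0,40,0,0,0,0,0,0,40,0,0,0,0],
  newtons=80,
)

```text
time: 3.25
eef_pos: [0.4746, 0.3147, 0.1437]
tcp_rot: [-0.107, 0.994, -0.0, -0.001]
contact_force: [1.4, 0.7, -1.2]
opening: 0.114
finger_force: 78.1
```

Emit:
move_arm(
  plan=[0,-30,13,0,0,-1.7,0,0,-40,13,0,0,-1.7,0,0,-40,13,0,0,-1.7,0,0,-40,13,0,0,-1.7,0,0,-35,13,0,0,-1.7,0,0,0,13,0,0,0,0,0,0,0,0,0,0,0,0,0,0,0,0,0,0],
)

```text
time: 4.05
eef_pos: [0.4754, 0.1308, 0.2212]
tcp_rot: [-0.033, 0.999, 0.0, 0.0]
contact_force: [-0.2, -0.8, -0.8]
opening: 0.115
finger_force: 78.2
```

```bash
python3 - <<'E'
from h import *
c=snap("wrist","w3");print(ctrl.get_state()["eef_pos"],ctrl.get_state()["tcp_rot"])
E
```

```text
[0.47503605 0.13103411 0.22057885] [-3.36838263e-02  9.99432338e-01  1.70892279e-04 -6.10027155e-04]
```

View pics/w3.png

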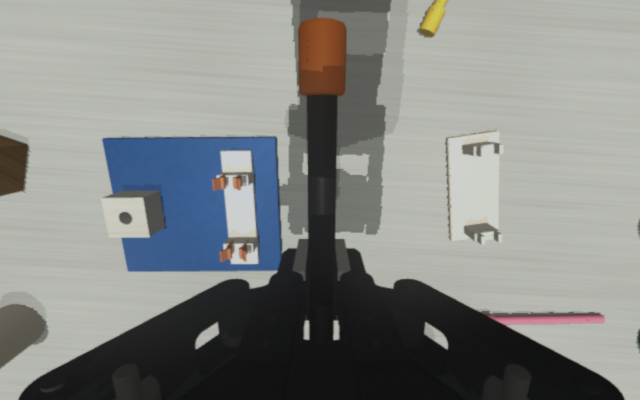

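Held probe: shaft centre near column 322. Stand: plate corners at (104,138), (277,137), (281,270) and (127,271), hole at (125,218), and copper jaws at (218,184), (237,182), (226,254) and (242,250).

```bash
cat > fit.py <<'E'
from h import *
from scipy.optimize import least_squares
np.set_printoptions(precision=4,suppress=True)
c=np.load("pics/w3.npz");img=c["img"]
hsv=cv2.cvtColor(img,cv2.COLOR_RGB2HSV)
m=cv2.inRange(hsv,(105,120,40),(125,255,255));m[:, 290:]=0
n,l,s,_=cv2.connectedComponentsWithStats(m);k=1+np.argmax(s[1:,4]);print(s[k])
cp=cv2.inRange(hsv,(0,110,60),(20,255,255));cp[:,290:]=0
n,l2,s2,ce=cv2.connectedComponentsWithStats(cp)
for i in range(1,n):
    if s2[i,4]>20: print("copper",s2[i],ce[i])
ys,xs=np.where(l==k)
# edge points: right edge, top edge, bottom edge, left edge parts
E=[]
for r in range(145,265,5):
    q=xs[ys==r];E.append(("R",q.max()+.5,r))
    if not 188<=r<=242: E.append(("L",q.min()-.5,r))
for u in list(range(135,272,6)):
    q=ys[xs==u];E.append(("T",u,q.min()-.5))
    E.append(("B",u,q.max()+.5))
def loc(p,u,v,z):
    w=onz(c,u,v,z)[:2]-p[:2];a=p[2];return np.array([np.cos(a)*w[0]+np.sin(a)*w[1],-np.sin(a)*w[0]+np.cos(a)*w[1]])
def res(p):
    o=[]
    for e,u,v in E:
        q=loc(p,u,v,.01)
        o.append({"R":q[1]-.1,"L":q[1]+.1,"T":q[0]+.085,"B":q[0]-.085}[e])
    return np.array(o)*1e3
f=least_squares(res,[.51,-.01,.06],loss="soft_l1");p=f.x
print("stand",p,np.degrees(p[2]))
for e in "RLTB": print(e,np.mean([r for r,x in zip(res(p),E) if x[0]==e]))
def W(x,y):a=p[2];return p[:2]+[np.cos(a)*x-np.sin(a)*y,np.sin(a)*x+np.cos(a)*y]
print("hole",W(0,-.065),"seen",onz(c,125.5,218,.045)[:2],"clip",W(0,.055))
for x in(-.04,.04):
  for y in (-.01,.01): print("jaw px",proj(c,[*W(x,.055+y),.058]))
s=ctrl.get_state()
T=R.from_quat(s["tcp_rot"]).as_matrix()
for d in(-.03,-.06):
  print("probe axis px",proj(c,s["eef_pos"]+T@[-d,0,-.019]))
g=img[:,:,:].sum(2)
for r in(120,150,170):print(r,[u for u in range(295,350) if g[r,u]<110][::40],min(u for u in range(290,350) if g[r,u]<110),max(u for u in range(290,350) if g[r,u]<110))
for u,v in((322,96),):print("cap joint local",)
o,d=ray(c,322,96);P=s["eef_pos"]-T@[0,0,.019];t=(P[2]-o[2])/d[2];print((o+d*t-P)@T)
E
python3 fit.py
```

```text
[  103   138   179   133 15355]
copper [   0  137   26   57 1225] [ 11.0261 165.0122]
copper [213 177  12  12 118] [218.7797 182.7712]
copper [234 178   7  11  68] [236.9559 182.5441]
copper [221 248  10  13  97] [225.6082 253.8969]
copper [240 248   6  12  52] [242.4038 253.4615]
stand [ 0.5211 -0.0181  0.0647] 3.705394841817967
R -0.7080992792699211
L 2.018197977506715
T 1.515232929333597
B -1.874646297007322
hole [ 0.5253 -0.0829] seen [ 0.527  -0.0826] clip [0.5175 0.0368]
jaw px [217.6945 183.3944]
jaw px [237.1758 183.425 ]
jaw px [224.1585 254.9908]
jaw px [242.3971 255.0138]
probe axis px [322.7024 209.1135]
probe axis px [322.7384 137.0796]
120 [309] 309 335
150 [309] 309 334
170 [309] 309 334
cap joint local
[ 0.0755 -0.0003  0.0001]
```

Emit:
move_arm(
  plan=[10.5,-23.5,0,0,0,0,0,10,-25,0,0,0,0,0,11,-25,-20,0,0,0,0,10,-20,-30,0,0,0,0,0,0,-40,0,0,0,0,0,0,-40,0,0,0,0,0,0,-25,0,0,0,0,0,0,0,0,0,0,0,0,0,0,0,0,0,0],
  newtons=110,
)

```text
time: 5.0
eef_pos: [0.5167, 0.0376, 0.0658]
tcp_rot: [-0.034, 0.999, 0.0, -0.001]
contact_force: [0.0, -0.2, -0.3]
opening: 0.102
finger_force: 107.5
```

```bash
python3 - <<'E'
from h import *
c=snap("wrist","w4");b=snap("side","s4");print(ctrl.get_state()["eef_pos"],ctrl.get_state()["tcp_rot"])
v=cv2.resize(b["img"][150:290,230:430],None,fx=3,fy=3)
w=cv2.resize(c["img"],(600,375));o=np.zeros((375+420,600,3),np.uint8)
o=np.vstack([c["img"][:300,160:480],cv2.resize(b["img"][170:270,270:390],(320,267))])
cv2.imwrite("pics/c4.png",o[...,::-1])
E
```

```text
[0.51851094 0.03709217 0.06801239] [-3.35330624e-02  9.99436394e-01 -2.25519911e-04  1.54190333e-03]
```

View pics/c4.png

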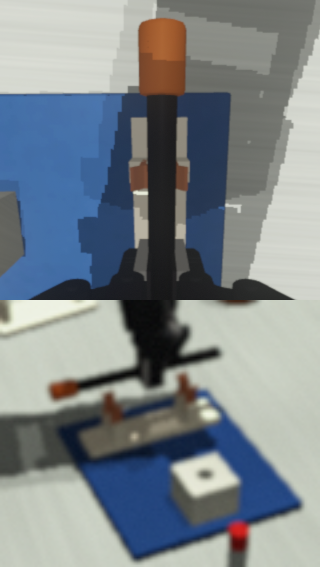

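The probe lies over the −x clip: shaft centre column 161.5 against pedestal centre 160, so it is aligned to under 1 mm. I'll press it down.

Emit:
move_arm(
  plan=[0,-0.5,-14,0,0,0,0,0,0,-12,0,0,0,0,0,0,-3,0,0,0,0,0,0,-3,0,0,0,0,0,0,-3,0,0,0,0,0,0,-3,0,0,0,0,0,0,-2,0,0,0,0,0,0,0,0,0,0,0],
)

```text
time: 5.9
eef_pos: [0.5172, 0.0364, 0.0275]
tcp_rot: [-0.033, 0.999, 0.0, -0.001]
contact_force: [-4.6, 1.1, 10.6]
opening: 0.099
finger_force: 109.3
```

Emit:
move_arm(
  plan=[0,0,-1.5,0,0,0,0,0,0,-1.5,0,0,0,0,0,0,0,0,0,0,0],
)

```text
time: 6.2
eef_pos: [0.5173, 0.0364, 0.0272]
tcp_rot: [-0.033, 0.999, 0.0, -0.002]
contact_force: [-12.2, 1.7, 28.2]
opening: 0.099
finger_force: 111.3
```

```bash
python3 - <<'E'
from h import *
c=snap("wrist","w5");b=snap("side","s5")
o=np.vstack([c["img"][:300,160:480],cv2.resize(b["img"][170:270,270:390],(320,267))])
cv2.imwrite("pics/c5.png",o[...,::-1]);s=ctrl.get_state();print(s["eef_pos"],s["contact_force"])
E
```

```text
[0.51724391 0.03641549 0.0272144 ] [-12.98727727   2.43238021  27.61318437]
```

View pics/c5.png

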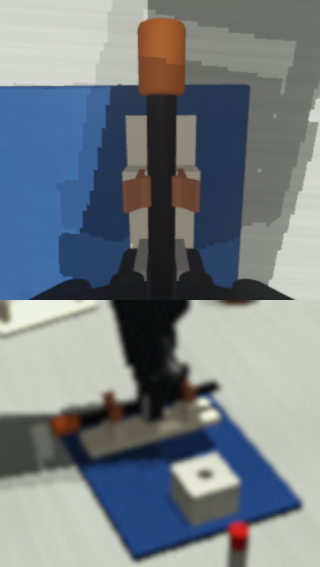

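Seated: the force climbed to 28 N at z = 27 mm, and the jaws have closed over the shaft at (135,195) and (187,195). I'll release, rise, and go look at the rack.

Emit:
move_arm(
  plan=[0,0,3,0,0,0,0,0,0,0,0,0,0,45,0,0,0,0,0,0,45,0,0,0,0,0,0,45,0,0,0,0,0,0,45,0,0,30,0,0,0,45,0,0,45,0,0,0,45,-6,0,48,0,0,0,45,-20,-40,28,0,0,0,45,-15,-47,28,0,0,0,45,-15,-47,28,0,0,0,45,0,-47,10,0,0,0,45],
  newtons=40,
)

```text
time: 7.5
eef_pos: [0.4654, -0.1328, 0.2381]
tcp_rot: [-0.034, 0.999, -0.001, 0.002]
contact_force: [0.9, 0.5, -0.4]
opening: 0.524
finger_force: 0.0
```

Emit:
move_arm(
  plan=[0,0,0,0,0,0,45,0,0,0,0,0,0,45],
)

```text
time: 7.7
eef_pos: [0.4655, -0.1324, 0.235]
tcp_rot: [-0.032, 0.999, 0.0, -0.0]
contact_force: [-0.6, 0.5, -0.5]
opening: 0.529
finger_force: 0.0
```

```bash
python3 - <<'E'
from h import *
c=snap("wrist","w6");s=ctrl.get_state();print(s["eef_pos"],s["tcp_rot"])
a=snap("scene","a6");b=snap("side","b6")
o=np.vstack([c["img"],np.hstack([cv2.resize(a["img"][130:240,200:350],(320,235)),cv2.resize(b["img"][190:350,270:490],(320,235))])])[:600]
cv2.imwrite("pics/c6.png",o[...,::-1])
E
```

```text
[ 0.4652765  -0.13133255  0.23437804] [-3.25904603e-02  9.99468407e-01  5.90690113e-04 -6.45059056e-04]
```

View pics/c6.png

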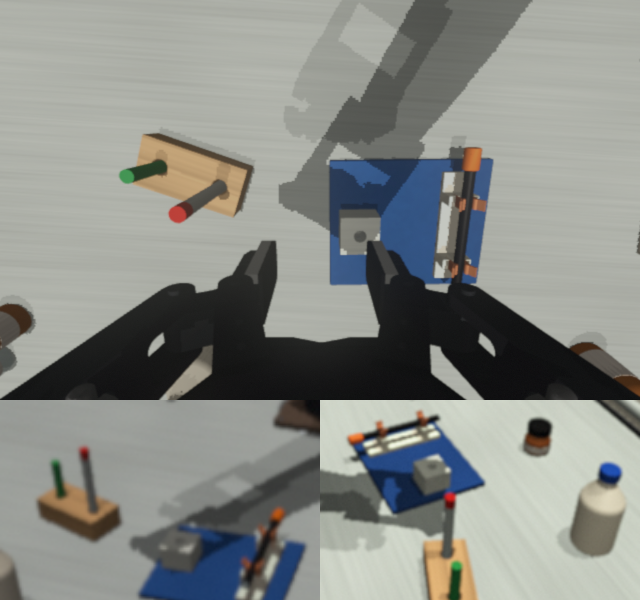

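The probe lies in both clips. In the wrist view the post top is at (178,215) and it enters the rack at about (222,187), with the hole at (360,237). In the same view the green spare is at (127,176).

```bash
python3 - <<'E'
from h import *
np.set_printoptions(precision=4,suppress=True)
c=np.load("pics/w6.npz")
h=cv2.cvtColor(c["img"],cv2.COLOR_RGB2HSV)
m=cv2.inRange(h,(0,130,90),(8,255,255))|cv2.inRange(h,(172,130,90),(180,255,255));m[:,260:]=0;m[:150]=0;m[280:]=0
print(cv2.minEnclosingCircle(np.argwhere(m)[:,::-1].astype(np.float32)))
t=onz(c,178,215,.14);print("top",t,"base",onz(c,222,187,.037),"spare top",onz(c,126,176,.095))
for n,cor in (("rack",[(145,134),(253,161),(236,214),(138,178)]),): print(*[onz(c,u,v,.035)[:2] for u,v in cor])
print("hole",onz(c,360,237.5,.045), "px of fit hole",proj(c,[.5253,-.0829,.045]))
g=c["img"][200:270,335:385].sum(2)
for r in range(24,50,2): print("".join("#" if x<150 else "+" if x<220 else "." for x in g[r]))
a=np.load("pics/a6.npz");b=np.load("pics/b6.npz")
for q,z in((a,.14),(b,.14)):
    h=cv2.cvtColor(q["img"],cv2.COLOR_RGB2HSV);x0=200 if q is a else 340
    m=cv2.inRange(h,(0,130,90),(8,255,255))|cv2.inRange(h,(172,130,90),(180,255,255));
    n,l,s,ce=cv2.connectedComponentsWithStats(m)
    for i in range(1,n):
        if 8<s[i,4]<400: print(s[i],ce[i],proj(q,t))
E
```

```text
((177.5370330810547, 213.8950653076172), 9.014667510986328)
top [ 0.481  -0.2495  0.14  ] base [ 0.4797 -0.2458  0.037 ] spare top [ 0.4609 -0.3173  0.095 ]
[ 0.4256 -0.3297] [ 0.4479 -0.2108] [ 0.5119 -0.2307] [ 0.4756 -0.3421]
hole [ 0.5284 -0.083   0.045 ] px of fit hole [360.3199 235.014 ]
++++..............................................
++++..............................................
++++..............................................
++++..............................................
++++..............................................
++++..............................................
.+++..............................................
..................................................
..................................................
................................+####++++++++++...
................................+#####++++++++++..
................................#######++++++++++.
................................########++++++++++
[ 84 184  16  11 117] [ 91.2991 189.4103] [239.1816 152.3339]
[355 254   8   6  42] [358.8095 256.3333] [359.4506 254.9733]
```

Emit:
move_arm(
  plan=[5,-40,0,0,0,0,45,5,-40,0,0,0,0,45,4.5,-35.5,-15,0,0,0,45,0,0,-35,0,0,0,45,0,0,-30,0,0,0,45,0,0,-30,0,0,0,45,0,0,-25,0,0,0,45,0,0,-13,0,0,0,45,0,0,0,0,0,0,45,0,0,0,0,0,0,45],
  newtons=40,
)

```text
time: 8.85
eef_pos: [0.4809, -0.2468, 0.0878]
tcp_rot: [-0.034, 0.999, -0.0, 0.0]
contact_force: [0.8, 0.0, 0.0]
opening: 0.53
finger_force: 0.0
```

```bash
python3 - <<'E'
from h import *
c=snap("wrist","w7");s=ctrl.get_state();print(s["eef_pos"],s["tcp_rot"],s["contact_force"])
E
```

```text
[ 0.48127461 -0.24727527  0.08862713] [-3.34704956e-02  9.99438935e-01 -7.95798386e-04  9.52727939e-04] [-0.31246327 -0.36192024  0.45461653]
```

View pics/w7.png

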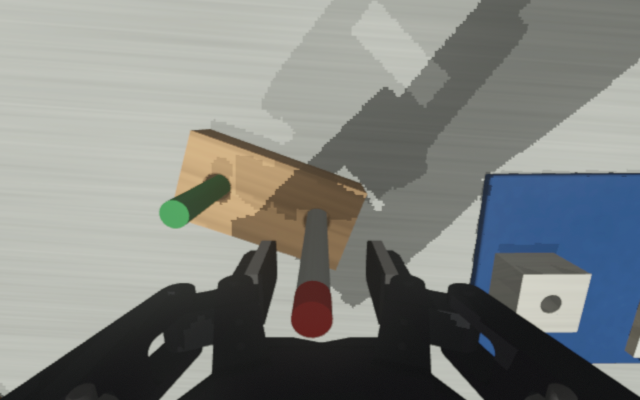

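The red post top is at (312,310), between the open pads at columns 265 and 380. The spare at (180,205) is well clear, so I'll close and lift.

Emit:
move_arm(
  plan=[0,0,0,0,0,0,0,0,0,0,0,0,0,0,0,0,0,0,0,0,0,0,0,0,0,0,0,0,0,0,0,0,0,0,0,0,0,0,0,0,0,0,0,0,15,0,0,0,0,0,0,30,0,0,0,0,0,0,30,0,0,0,0,0,0,15,0,0,0,0,0,0,0,0,0,0,0],
  newtons=80,
)

```text
time: 10.0
eef_pos: [0.4811, -0.2475, 0.1797]
tcp_rot: [-0.033, 0.999, -0.001, 0.002]
contact_force: [0.4, -0.7, -1.5]
opening: 0.143
finger_force: 78.4
```

```bash
python3 - <<'E'
from h import *
np.set_printoptions(precision=4,suppress=True)
c=snap("wrist","w8");s=ctrl.get_state();print(s["eef_pos"],s["tcp_rot"],s["contact_force"],s["opening"])
a=snap("scene","a8");b=snap("side","b8")
P=s["eef_pos"]
for q in(a,b):
    print("top",proj(q,P+[0,0,.054]),"foot",proj(q,P-[0,0,.076]))
pa=proj(a,P).astype(int);pb=proj(b,P).astype(int)
f=lambda q,p:cv2.resize(q["img"][p[1]-30:p[1]+45,p[0]-50:p[0]+50],(400,300),interpolation=cv2.INTER_CUBIC)
print(pa,pb)
o=np.hstack([f(a,pa),f(b,pb)]);o=np.vstack([o,np.hstack([c["img"][100:400,220:620],c["img"][100:400,0:400]])])
cv2.imwrite("pics/c8.png",o[...,::-1])
E
```

```text
[ 0.4802 -0.2469  0.1776] [-0.033   0.9995 -0.      0.0003] [ 0.0792 -0.7463 -2.6051] 0.14453883907917386
top [235.7946 125.8066] foot [241.7361 162.8054]
top [360.9916 214.8881] foot [357.5096 268.9347]
[238 141] [359 238]
```

View pics/c8.png

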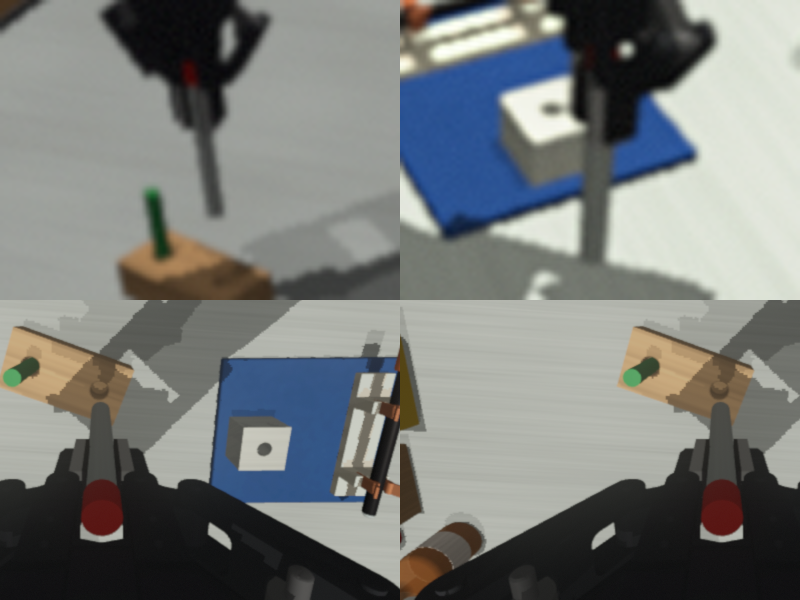

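The post is gripped and straight, with its foot at wrist pixel (320,203), and the spare is still in the rack. The 10 pictures are used up, so I work from numbers from here on.

Emit:
move_arm(
  plan=[6,24,0,0,0,0,0,10,35,0,0,0,0,0,10,35,0,0,0,0,0,10,35,0,0,0,0,0,10.5,35,0,0,0,0,0,0,0,0,0,0,0,0,0,0,0,0,0,0,0,0,0,0,0,0,0,0],
)

```text
time: 10.95
eef_pos: [0.5259, -0.0835, 0.1759]
tcp_rot: [-0.033, 0.999, 0.0, -0.001]
contact_force: [0.2, 0.5, -0.8]
opening: 0.14
finger_force: 78.5
```

```bash
python3 - <<'E'
from h import *
np.set_printoptions(precision=4,suppress=True)
c=snap("wrist","w9");s=ctrl.get_state();P=s["eef_pos"];print(P,s["tcp_rot"])
T=R.from_quat(s["tcp_rot"]).as_matrix()
foot=P+T@[0,0,.076];print("foot pred px",proj(c,foot),"hole px",proj(c,[.527,-.0828,.045]))
g=c["img"].sum(2)//3;x0,y0=280,150
for r in range(y0,y0+90,2): print(r,"".join("%x"%(v//16) for v in g[r,x0:x0+80]))
E
```

```text
[ 0.526  -0.0839  0.1763] [-0.0324  0.9995  0.0002 -0.0008]
foot pred px [321.1653 212.6083] hole px [322.1237 196.4118]
150 bbbbbba7666666666666666554333333333333333333333333333333333333333333333333333333
152 bbbbbba7676666666666666543333334443333333333344433333333333333333333333333333333
154 bbbbbba8777776666666666533333334443333333333455554443333333333333333333333333333
156 bbbbbbb9777777777776665544444444444333333345555555555444333333333333333333333333
158 bbbbbbb9667777777777654444444444444333333345555555555555444443333333333333333333
160 bbbbbbba767777777766653333333333333333333345555555555555555555433333333333333333
162 bbbbbbba767777776766433333333333333333334555555555555555555555555554333333333333
164 bbbbbbba767776777665443333333333333333334555555555555555555555555556665443333333
166 bbbbbbba767777766544544444444444444444455555555555555555555555555556666666665444
168 bbbbbbba767776654455555555555555555555555555555555555555555555555556666666666666
170 bbbbbbba766676644555555555555555555556666666666555555666666666666666666666666666
172 bbbbbbba7666654468888888888888877777abbb
[... 2145 characters left out ...]
33333333333333333333
224 77777777764444444444444444444444444444444444444444444444333333333333333333333333
226 77777777765444444444444444444444444444444444444444444444443333333333333333333333
228 99998777776444444444444444444444444444444444444444444333333333333333333333333333
230 bbbba999a97444444444444444444444444444444444444444444333333333333333333333333333
232 bbbbbbbbba7654444444444444444444444444444444444444444433433333333333333333333333
234 bbbbbbbbba8666666544444444444444444444444444444444444433333333333333333333333333
236 bbbbbbbbbb9666666666654444444444444444444444444444444433333333333333333333333333
238 bbbbbbbbbb9666666666666665544444444444444444444444444333334444444444333333333333
```

```bash
cat > al.py <<'E'
from h import *
import sys
np.set_printoptions(precision=2,suppress=True)
c=snap("wrist");s=ctrl.get_state();P=s["eef_pos"];T=R.from_quat(s["tcp_rot"]).as_matrix();print(P,s["tcp_rot"],s["contact_force"])
g=cv2.GaussianBlur(c["img"].mean(2),(0,0),.7)
F=P+T@[0,0,.076];print("foot pred",proj(c,F))
def edge(row,u0,lim,step):
    # walk from bright boss inward to strongest gradient
    seg=[g[row,u]-g[row,u+step] for u in range(u0,lim,step)];i=int(np.argmax(seg))
    a,b,d=(seg[i-1] if i else 0),seg[i],(seg[i+1] if i+1<len(seg) else 0);den=a-2*b+d
    return u0+step*(i+.5+(.5*(a-d)/den if abs(den)>1e-6 else 0))
fp=proj(c,F)
for r in range(int(fp[1])-20,int(fp[1])+8,1):
    L=edge(r,302,320,1);Rr=edge(r,342,322,-1);print(r,"%.1f %.1f mid %.1f w %.1f"%(L,Rr,(L+Rr)/2,Rr-L))
# predicted silhouette at several heights
for h in(.0,.004,.008):
    Q=P+T@[0,0,.076-h];q=proj(c,Q);w=proj(c,Q+T@[0,.007,0])[0]-proj(c,Q-T@[0,.007,0])[0];print("h",h,q,w)
E
python3 al.py
```

```text
[ 0.53 -0.08  0.18] [-0.03  1.    0.   -0.  ] [ 0.52 -0.57 -1.54]
foot pred [321.45 212.55]
192 314.6 328.8 mid 321.7 w 14.2
193 314.3 329.3 mid 321.8 w 15.0
194 314.2 329.5 mid 321.9 w 15.3
195 314.2 329.6 mid 321.9 w 15.4
196 314.2 329.6 mid 321.9 w 15.4
197 314.3 329.5 mid 321.9 w 15.2
198 314.5 329.3 mid 321.9 w 14.8
199 314.9 329.0 mid 321.9 w 14.1
200 315.4 328.5 mid 321.9 w 13.1
201 315.8 327.4 mid 321.6 w 11.6
202 316.1 326.3 mid 321.2 w 10.2
203 315.3 326.2 mid 320.7 w 10.9
204 313.5 326.7 mid 320.1 w 13.2
205 312.9 327.6 mid 320.2 w 14.7
206 312.4 328.1 mid 320.2 w 15.7
207 311.9 328.6 mid 320.2 w 16.6
208 311.5 328.8 mid 320.2 w 17.3
209 311.4 329.0 mid 320.2 w 17.6
210 311.3 329.2 mid 320.3 w 17.9
211 311.2 329.4 mid 320.3 w 18.2
212 311.1 329.5 mid 320.3 w 18.4
213 311.0 329.6 mid 320.3 w 18.6
214 310.8 329.7 mid 320.2 w 19.0
215 310.6 329.8 mid 320.2 w 19.2
216 310.5 329.9 mid 320.2 w 19.4
217 310.5 330.0 mid 320.2 w 19.5
218 310.5 330.2 mid 320.3 w 19.7
219 310.5 330.3 mid 320.4 w 19.8
h 0.0 [321.45 212.55] 18.610048181301238
h 0.004 [321.46 214.14] 18.9308917876059
h 0.008 [321.47 215.78] 19.262992375515523
```

Emit:
move_arm(
  plan=[0.3,1.8,-15,0,0,0,0,0,0,-18,0,0,0,0,0,0,-12,0,0,0,0,0,0,0,0,0,0,0,0,0,0,0,0,0,0],
)

```text
time: 11.55
eef_pos: [0.5268, -0.0814, 0.1318]
tcp_rot: [-0.033, 0.999, 0.0, -0.0]
contact_force: [0.0, 0.2, -0.9]
opening: 0.146
finger_force: 78.5
```

```bash
python3 al.py; python3 - <<'E'
from h import *
np.set_printoptions(precision=2,suppress=True)
s=ctrl.get_state();P=s["eef_pos"];print(P*1e3)
for n in("scene","side"):
    c=snap(n);p=proj(c,P+[0,0,-.0775]);print(n,"foot",p,"hole",proj(c,[.5263,-.083,.045]))
    g=c["img"].sum(2)//3;x=int(p[0])-22;y=int(p[1])-14
    print(x)
    for r in range(y,y+26): print(r,"".join("%x"%(v//16) for v in g[r,x:x+44]))
E
```

```text
[ 0.53 -0.08  0.13] [-0.03  1.   -0.    0.  ] [ 0.05 -0.41 -1.64]
foot pred [321.42 213.37]
193 313.3 335.5 mid 324.4 w 22.2
194 313.3 332.4 mid 322.9 w 19.1
195 313.3 332.9 mid 323.1 w 19.6
196 313.3 333.0 mid 323.2 w 19.7
197 313.7 333.0 mid 323.3 w 19.3
198 315.1 333.0 mid 324.0 w 17.9
199 314.9 332.9 mid 323.9 w 18.0
200 314.4 332.6 mid 323.5 w 18.1
201 312.3 332.1 mid 322.2 w 19.9
202 311.9 331.4 mid 321.6 w 19.5
203 311.3 330.0 mid 320.6 w 18.7
204 310.8 329.7 mid 320.3 w 19.0
205 310.4 329.5 mid 320.0 w 19.0
206 310.2 329.0 mid 319.6 w 18.8
207 310.1 328.8 mid 319.5 w 18.8
208 310.0 328.9 mid 319.4 w 18.9
209 310.1 329.0 mid 319.5 w 18.9
210 310.3 329.2 mid 319.8 w 18.9
211 310.5 329.4 mid 320.0 w 18.9
212 310.8 329.5 mid 320.1 w 18.7
213 310.9 329.6 mid 320.2 w 18.7
214 310.8 329.7 mid 320.2 w 18.9
215 310.6 329.8 mid 320.2 w 19.1
216 310.5 329.9 mid 320.2 w 19.3
217 310.5 330.0 mid 320.2 w 19.5
218 310.5 330.2 mid 320.3 w 19.7
219 310.4 330.3 mid 320.4 w 19.9
220 310.4 330.4 mid 320.4 w 20.1
h 0.0 [321.42 213.37] 18.639680312709572
h 0.004 [321.43 214.97] 18.961642876483268

[... 2016 characters left out ...]
22222222222247
228 22222222222222222233344445554322222222222235
229 22222222233332233444444445665432222222222234
230 22222222345543345665444445666543222222222234
231 22222222346764456676544445677653222222222234
232 22222222258985455666544445677765322222222233
233 12222222247986545555544555677766432222222223
234 11111222246887654555555555677776543222222223
235 11111222235678865444555555677777654222222223
236 11111222234568865555555556777777765322222223
237 11111222234457765556666667777777776432222223
238 11111112234555654556777777777777776532222222
239 11111111234544555556777777777766665432222222
240 11111111234444444556777777776665555432222222
241 11111111134444444556677766665555555432222222
```

```bash
python3 - <<'E'
from h import *
c=snap("wrist","w10");g=c["img"].sum(2)/3
P=ctrl.get_state()["eef_pos"]
print(proj(c,[.5263,-.083,.045]),proj(c,[.5263-.0075,-.083,.045]),proj(c,[.5263-.023,-.083,.045]))
for r in range(176,226): print(r,"".join(chr(48+int(v/4)) if v<300 else "~" for v in g[r,290:352]))
E
```

```text
[320.05018484 205.74223421] [320.66929153 196.56150534] [321.98231356 177.09071025]
176 EGHHHHHHHHHHHHHHHHHHHHHIJJJKKJKJKJJJIIIIIIIIIIJJIIIJJIJJJJJIHG
177 HIIIIIIIIIIIIIIIIIIHIIKOPQSSSSSTTTTTSSSSSSSSSSSSSSSSSSSSSSSPIH
178 JKKKKKKKKKKKKKKKKKKKKKPTUWZZZZ]''''''''''''`_`__'''''''''`_YMI
179 KMMMMMMMMMMMMMMMMMMLLLMNNNOOOQ\dddddddddc'''_`_`bdddddddddbZMJ
180 KMMNMMMMMMMMMMMMMMMMMMMMMMMMMO[ddddddddd_SPPPPPR\dddddddddbYLH
181 KMMNMMMMMMMMMMMMMMMMMMMMMMMMMNX'''''''''ZNLLLLLN[cdddddddcaWFB
182 KMMMMMMMMMMOQQOMMMMMMMMMMMMMMMNPPPPPPPPPNLLLLLLMW_'''`____]SD@
183 JMMMMMMMMMMRVVSNMMMMMLLLLLLLLLLLLLLLLLLLLLLLLLLLNPPPPPPPPONIBA
184 JMMMMMMMMMNRWWTNMMLMLLLLLLLLLLLLLLLLLLLLLLLLLLLLLLLLLLLLKKJFAA
185 JMMMMMMMMOQTWWTNMMLMMMMLLLLLLLLLLLLLLLLLLLLLLLLLLLLLKLLKKKJFAA
186 JNNNNNNNPTWWXWTNMMMMMMLMMMLLLLLLLLLLLLLLLLLLLLLLLLLLLLLLLKJFA@
187 LQRRRRRRTWXXXWSNMMMMMMMMMMMMLLMLLLLLLLLLLLLLLLLLLLLLLLLLLKJFA@
188 QWXXXXXXXXXXXVRQPMMMMMMMMMMMMMMLLMLLLLLLLLLLLLLLLLLLLLLLLLJFAA
189 QXXXXXXXXXXXXXWWTNMMMMMMMMMMMMMLLMMLLLLLLLLLLLLLLLLLLLLLLLJFAA
190 QXXXXXXXXXXXXXXXURQQQQPMMMMMMMMMMMLLLMLLLLLLLLLLLLLLLLLLLLJFBA
191 QXXXXXX
[... 1633 characters left out ...]
EEEEEEEGOUVVVVVVVVVVVUUUUUQFA@
216 GPWWWWWWWWWWWWWWWWVVRIEEEEEEEEEEEEEEEEEFNUUVUUUUUUUUUUUUUTPFAA
217 GPWWWWWWWWWWWWWVWVWVRIEEEEEEEEEEEEEEEEDFMTUUVUVUUUUUUUUUUUPFAA
218 GPWWWWWWWWWWWWWWWWWVRIEEEEEEEEEEEEEEEEEELSUVVVVVVVVVUUUUUUPFA@
219 GPVWWWWWWWWWWVVVVVVVQHEEEEEEEEEEEEEEEEEEKRUUUUUUUUUUUUUUUUPFA@
220 FPVWWVWWVVVVVVVVVVVVQGEEEEEEEEEEEEEEEEEEIQUUUUUUUUUUUUUUUUPEA@
221 EOVWWWWWWWWWWWVVVVVVPFEEEEEEEEEEEEEEEEEEIQUVVVVUVUVUUUUVUUPD@@
222 EOVWWWWWWWWWWWWVWWVUNFEEEEEEEEEEEEEEEEEEIQUVVVVVVVVUVVVVVUPC@@
223 EOVWWWWWWWWWWWWWWWVUNFEEEEEEEEEEEEEEEEEEGOUVVVVVVVUUUUUUUUPC@@
224 EOVWWWVVVVVVVVVVVVVTNFEEEEEEEEEEEEEEEEEDFNTUUUUUUUUUUUUUUTOCA@
225 EOVVVVVVVVVVVVVVVVVSMFEEEEEEEEEEEEEEEEDDENTUUUUUUUUUUUUUUTOCAA
```

Emit:
move_arm(
  plan=[0,-0.2,-6,0,0,0,0,0,0,-3,0,0,0,0,0,0,-1,0,0,0,0,0,0,-1,0,0,0,0,0,0,-1,0,0,0,0,0,0,0,0,0,0,0],
)

```text
time: 12.35
eef_pos: [0.5271, -0.0816, 0.1202]
tcp_rot: [-0.033, 0.999, -0.0, 0.0]
contact_force: [-0.1, -0.7, -1.6]
opening: 0.14
finger_force: 78.5
```

Emit:
move_arm(
  plan=[0,0,-1,0,0,0,0,0,0,-1,0,0,0,0,0,0,0,0,0,0,0],
)

```text
time: 12.65
eef_pos: [0.5271, -0.0816, 0.1182]
tcp_rot: [-0.033, 0.999, -0.0, 0.0]
contact_force: [0.3, -2.3, -1.5]
opening: 0.135
finger_force: 78.5
```

Emit:
move_arm(
  plan=[0,-0.3,-1,0,0,0,0,0,0,-1,0,0,0,0,0,0,-1,0,0,0,0,0,0,0,0,0,0,0],
)

```text
time: 13.05
eef_pos: [0.527, -0.0818, 0.115]
tcp_rot: [-0.033, 0.999, -0.0, 0.0]
contact_force: [1.0, -1.6, -0.6]
opening: 0.146
finger_force: 78.5
```

Emit:
move_arm(
  plan=[0.1,-0.2,-2,0,0,0,0,0,0,-2,0,0,0,0,0,0,-2,0,0,0,0,0,0,-2,0,0,0,0,0,0,0,0,0,0,0],
)

```text
time: 13.55
eef_pos: [0.5272, -0.0819, 0.1074]
tcp_rot: [-0.033, 0.999, 0.0, 0.0]
contact_force: [1.4, 0.0, 1.3]
opening: 0.141
finger_force: 79.1
```

Foot is about 15 mm down with small side forces. I'll drive on with a firmer grip.

Emit:
move_arm(
  plan=[0.1,0,-2,0,0,0,0,0,0,-2,0,0,0,0,0,0,-2,0,0,0,0,0,0,-2,0,0,0,0,0,0,-2,0,0,0,0,0,0,0,0,0,0,0],
  newtons=110,
)

```text
time: 14.15
eef_pos: [0.5272, -0.082, 0.0972]
tcp_rot: [-0.033, 0.999, -0.0, 0.0]
contact_force: [1.1, -1.2, 1.6]
opening: 0.133
finger_force: 107.1
```

Emit:
move_arm(
  plan=[0,0,-1.5,0,0,0,0,0,0,-1.5,0,0,0,0,0,0,-1,0,0,0,0,0,0,0,0,0,0,0],
)

```text
time: 14.55
eef_pos: [0.5276, -0.082, 0.0938]
tcp_rot: [-0.033, 0.999, -0.0, 0.0]
contact_force: [0.2, 1.3, 4.8]
opening: 0.136
finger_force: 107.2
```

Emit:
move_arm(
  plan=[0,0,-1,0,0,0,0,0,0,-1,0,0,0,0,0,0,-1,0,0,0,0,0,0,0,0,0,0,0],
)

```text
time: 14.95
eef_pos: [0.5284, -0.0822, 0.0937]
tcp_rot: [-0.033, 0.999, -0.0, 0.001]
contact_force: [-3.9, 2.2, 17.7]
opening: 0.135
finger_force: 108.7
```

The position has stopped while the force rises to 18 N, so the post is on the bottom. One extra push to confirm, then I relax, open and rise.

Emit:
move_arm(
  plan=[0,0,-1.5,0,0,0,0,0,0,0,0,0,0,0],
)

```text
time: 15.15
eef_pos: [0.5288, -0.0822, 0.0936]
tcp_rot: [-0.033, 0.999, -0.0, 0.001]
contact_force: [-6.1, 2.2, 23.6]
opening: 0.134
finger_force: 109.4
```

Emit:
move_arm(
  plan=[0,0,4,0,0,0,0,0,0,0,0,0,0,40,0,0,0,0,0,0,40,0,0,0,0,0,0,40,0,0,0,0,0,0,40,0,0,20,0,0,0,40,0,0,45,0,0,0,40,0,0,45,0,0,0,40,-15,-30,25,0,0,0,40,-20,-45,0,0,0,0,40,0,0,0,0,0,0,40,0,0,0,0,0,0,40],
  newtons=40,
)

```text
time: 16.35
eef_pos: [0.4917, -0.1576, 0.2273]
tcp_rot: [-0.032, 0.999, 0.0, -0.0]
contact_force: [-0.7, -0.6, -0.8]
opening: 0.471
finger_force: 0.0
```

```bash
python3 - <<'E'
from h import *
np.set_printoptions(precision=4,suppress=True)
c=snap("wrist","w11");print(ctrl.get_state()["eef_pos"])
a=snap("scene","a11");b=snap("side","b11")
for n,q in(("wrist",c),("scene",a),("side",b)):
    h=cv2.cvtColor(q["img"],cv2.COLOR_RGB2HSV)
    m=cv2.inRange(h,(0,130,80),(6,255,255))|cv2.inRange(h,(172,130,80),(180,255,255))
    k,l,s,ce=cv2.connectedComponentsWithStats(m)
    print(n,"exp top home",proj(q,[.527,-.0825,.145]),"exp top 3mm high",proj(q,[.527,-.0825,.148]),"clip home",proj(q,[.517,.0372,.045]))
    for i in range(1,k):
        if s[i,4]>12: print("  red",s[i],ce[i])
    m=cv2.inRange(h,(7,150,80),(17,255,255));k,l,s,ce=cv2.connectedComponentsWithStats(m)
    e=.0647;print("  exp cap", proj(q,[.517-.0875*np.cos(e),.0372-.0875*np.sin(e),.045]),[ce[i] for i in range(1,k) if s[i,4]>15])
    m=cv2.inRange(h,(50,130,30),(80,255,255));k,l,s,ce=cv2.connectedComponentsWithStats(m)
    print("  spare exp",proj(q,[.461,-.317,.085]),[ce[i] for i in range(1,k) if 15<s[i,4]<600])
E
```

```text
[ 0.4919 -0.1568  0.227 ]
wrist exp top home [411.5651 257.2509] exp top 3mm high [412.6524 258.8897] clip home [492.685  216.4449]
  red [402 250  19  18 243] [411.2757 258.9753]
  exp cap [505.0507 136.9588] [array([504.2077, 136.4641])]
  spare exp [152.1814 149.4663] [array([146.5817, 150.2353])]
scene exp top home [281.826  167.3495] exp top 3mm high [281.7432 166.4789] clip home [322.413  200.4463]
  red [ 84 184  17  13 134] [ 91.5149 189.403 ]
  exp cap [330.1228 184.2361] [array([550.3115, 191.5192]), array([329.5833, 183.2917]), array([116.8739, 194.973 ]), array([518.0587, 220.607 ]), array([385.7226, 255.9635]), array([259.9211, 254.5263])]
  spare exp [226.325  160.7144] [array([226.8182, 165.8636]), array([532.1765, 303.0588])]
side exp top home [347.8759 199.7872] exp top 3mm high [347.9184 198.683 ] clip home [325.6849 207.3521]
  red [346 199   5   7  21] [348.4762 201.0476]
  exp cap [294.3166 215.3762] [array([245.0354,  98.5487]), array([271.5568, 116.2443]), array([339.7647, 202.7647]), array([311.9091, 210.0455]), array([294.5625, 215.7708]), array([418.8451, 218.1268]), array([572.7538, 393.1015])]
  spare exp [363.1381 305.0513] [array([362.6462, 313.0385])]
```

Post top and cap match the home predictions. One last check that the probe's far end is seated too.

```bash
python3 - <<'E'
from h import *
np.set_printoptions(precision=1,suppress=True)
e=.0647;d=np.array([np.cos(e),np.sin(e),0])
for f,k in(("w11","wrist"),("b11","side"),("w6","wrist")):
    c=np.load(f"pics/{f}.npz");m=(c["img"].max(2)<55).astype(np.uint8)
    for t in(-.06,.0,.055,.07,.075):
        p=proj(c,np.array([.517,.0372,.045])+t*d);p2=proj(c,np.array([.517,.0372,.056])+t*d)
        u,v=int(round(p[0])),int(round(p[1]))
        if k=="wrist": z=np.where(m[v,u-18:u+19])[0]+u-18
        else: z=np.where(m[v-14:v+15,u])[0]+v-14
        print(f,t,"home",p,"resting-high",p2,"dark",(z.min(),z.max(),z.mean()) if len(z) else None)
E
```

```text
w11 -0.06 home [501.  163.2] resting-high [507.1 164.6] dark (np.int64(495), np.int64(504), np.float64(498.0))
w11 0.0 home [492.7 216.4] resting-high [498.2 219.5] dark (np.int64(487), np.int64(496), np.float64(490.85714285714283))
w11 0.055 home [485.7 261.1] resting-high [490.8 265.4] dark (np.int64(484), np.int64(489), np.float64(486.5))
w11 0.07 home [483.9 272.7] resting-high [488.9 277.3] dark (np.int64(479), np.int64(487), np.float64(483.0))
w11 0.075 home [483.3 276.5] resting-high [488.3 281.2] dark (np.int64(481), np.int64(486), np.float64(483.5))
b11 -0.06 home [304.4 212.8] resting-high [304.2 209.4] dark (np.int64(213), np.int64(215), np.float64(214.0))
b11 0.0 home [325.7 207.4] resting-high [325.7 203.9] dark (np.int64(207), np.int64(209), np.float64(208.0))
b11 0.055 home [344.5 202.5] resting-high [344.6 199.2] dark (np.int64(204), np.int64(205), np.float64(204.5))
b11 0.07 home [349.5 201.3] resting-high [349.7 197.9] dark (np.int64(187), np.int64(194), np.float64(190.5))
b11 0.075 home [351.2 200.8] resting-high [351.3 197.5] dark (np.int64(187), np.int64(194), np.float64(190.5))
w6 -0.06 home [469.7 184.1] resting-high [474.5 186.2] dark (np.int64(463), np.int64(472), np.float64(466.85714285714283))
w6 0.0 home [463.1 234.4] resting-high [467.5 237.9] dark (np.int64(457), np.int64(466), np.float64(461.3333333333333))
w6 0.055 home [457.6 276.7] resting-high [461.6 281.3] dark (np.int64(455), np.int64(461), np.float64(458.0))
w6 0.07 home [456.2 287.6] resting-high [460.1 292.5] dark (np.int64(449), np.int64(474), np.float64(461.5))
w6 0.075 home [455.7 291.2] resting-high [459.6 296.2] dark (np.int64(448), np.int64(474), np.float64(461.0))
```

The probe lies at home height along its whole length. Handing in.

```bash
python3 -c "
from plant import order
print(order.sign_off())"
```

```text
the job is handed in; nothing more can be done
None
```

I handed the job in at about 17 s of the 64 s allowed, with the post on the bottom of the hole, the probe pressed home in both clips and both let go. My last camera checks agree; the sign-off returned no verdict.

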